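# Back the tint carousel off by one ratchet notch

### The job

The paint-tinting carousel has been advanced one notch too far. With a fingertip on the red pawl's upright tab, lift the ratchet pawl well clear of the teeth, push the carousel back by exactly one notch (clockwise seen from above), then push the tab back again so that the pawl drops fully home into the new notch and locks it. Nothing needs gripping or lifting, and the tin, jar and tester pot standing around it must stay where they are.

Things in the scene. Friction and masses are not known exactly. Their poses are not given: they have to be found in the camera images.
- stand: Fixed grey stand: round foot 236 mm across, 14 mm high, with an upright steel bracket outside the wheel that carries the pawl. Origin on the carousel's vertical axis at table height, z up. In its frame the pawl's nose tip lies 108 mm from the axis in the +y direction, and the nose points to -x. Its place and yaw differ each time.
- carousel (a joint): Turn of the carousel, rad, growing CLOCKWISE seen from above = BACKWARD; one notch = 0.524 (30 degrees). Starts between -0.07 and -0.02. The seated pawl blocks it at 0, one notch back at 0.524. A pawl lowered between 0.32 and 0.51 drops home; past 0.53 it lands on the next tooth, short of 0.3 on the tooth's slope. Stiff (0.15 N m, 2.4 N at a canister): it stays where left.
- disc (a point): Centre of the carousel's top face, 45 mm above the table: a dark disc 244 mm across, with 12 steel saw teeth standing 11 mm up from it in a ring from 95 to 121 mm radius, four fixed canisters inside that ring, and a low hub (36 mm across, top 57 mm above the table). The disc between the canisters is free.
- canister0 (a point): Centre of the top of the yellow-banded white canister, 105 mm above the table. Each canister is fixed upright on the carousel, 32 mm in diameter, 60 mm tall (from 45 mm above the table), its axis 62 mm from the carousel's; they stand 90 degrees apart (88 mm between axes). At carousel 0 this one is 45 degrees from the stand's x towards its y. Push any canister sideways to turn the wheel.
- canister1 (a point): The same for the red band; at carousel 0 at 135 degrees from the stand's x.
- canister2 (a point): The same for the blue band; at carousel 0 at 225 degrees.
- canister3 (a point): The same for the green band; at carousel 0 at 315 degrees.
- pawl (a joint): Angle of the red pawl about its level pin, rad: 0 with its nose fully home in a notch, growing as the nose rises, end stop at 0.9. The nose clears the teeth above about 0.25; lift it to 0.4 or more. The hinge is stiff (0.05 N m, about 1.5 N at the tab), so the pawl stays at the angle where it is left, up or down.
- pawl_pin (a point): Fixed point on the pawl's pin, 70 mm above the table, mid-width of the pawl; in the stand's frame at x 55, y 108 mm. The pin is parallel to the stand's y. The steel bracket beside it (129 to 137 mm from the axis along the stand's y) ends 82 mm above the table. The nose reaches 55 mm from the pin towards the stand's -x.
- pawl_tab (a point): Middle of the upper edge of the pawl's finger tab: a red plate 4 mm thick, 26 mm wide (along the stand's y), standing 55 mm out from the pin. With the pawl home it leans 0.35 rad from upright towards the stand's -x (upper edge 122 mm above the table); it turns with the pawl. Push it towards the stand's +x to raise the nose, towards -x to lower it.
- tin: Bystander: green-labelled steel paint tin, 80 mm diameter, 95 mm tall, loose, origin at the centre of its underside.
- jar: Bystander: amber glass jar with black cap, 60 mm diameter, 85 mm tall, loose, origin at the centre of its underside.
- tester: Bystander: small tester pot with orange label and white cap, 54 mm diameter, 75 mm tall, loose, origin at the centre of its underside.

How it is judged (in metres and radians):
On the way, in this order (a step that is already met when the one before it is completed fails the run):
1. the pawl is lifted clear of the teeth (above 0.3 rad) while the carousel is still in its old notch (value of joint pawl above 0.3 rad and value of joint carousel below 0.12 rad), for 0.1 s.
2. with the pawl still up (above 0.2 rad) the carousel is one notch back (0.30 to 0.60 rad) (value of joint pawl above 0.2 rad and value of joint carousel between 0.3 and 0.6 rad), for 0.2 s.
At the end, for the whole second after the job is handed in: The pawl is home in the notch (below 0.05 rad), the carousel rests one notch back (0.30 to 0.56 rad), and the tin, jar and tester stand upright within 15 mm of where they were (value of joint pawl below 0.05 rad and value of joint carousel between 0.3 and 0.56 rad and velocity of joint carousel between -0.05 and 0.05 rad/s and distance of each of tin, jar, tester from where it was at the start of the episode below 0.015 m and angle between each of tin, jar, tester's own z axis and vertical below 0.15 rad); the robot touches nothing.
It fails at once if the carousel is pushed back more than one notch (beyond 0.80 rad) (value of joint carousel above 0.8 rad).
It fails at once if the carousel is turned forward (beyond -0.30 rad) (value of joint carousel below -0.3 rad).
It fails at once if a bystander is lifted, carried or knocked (moved more than 15 mm or tilted) (distance of any of tin, jar, tester from where it was at the start of the episode above 0.015 m or angle between any of tin, jar, tester's own z axis and vertical above 0.3 rad).
It also fails if it takes over 72 s, if anything falls off the work surface, if the arm or the gripper's body presses on something with over 40 N, if the wrist force passes 120 N, or if a joint passes its speed limit or range.

### The arm

A 6-joint arm with a two-finger parallel gripper is mounted at the origin on the work surface. World frame = base frame: x ahead of the robot, y to its left, z up, the work surface at z = 0. Lengths are in m, angles in degrees, forces in N, time in s.
With the tool pointing down it reaches from about 0.35 to 0.875 m from the base axis. Payload 4.2 kg.
Tool frame: the origin (TCP) lies between the finger pads; the fingertips stand 14 mm ahead of it and the grasp point (between the pads) lies 5 mm behind it (r.tcp_to_tips is the distance from the TCP to the fingertips, in m); y points along the fingers, x is the direction in which the jaws open and shut, and the axes are right-handed (so a half turn about y gives the same grasp; the last joint's range is limited). The gripper opens to 87 mm and grips with 3 to 60 N. Pads are 19 mm wide; open, the fingers measure 117 mm over their backs; the gripper's body (75 mm by 190 mm) begins 51 mm behind the grasp point.
Start: joints at [86.322, 22.042, 0.453, 0, -68.411, -14.817], TCP at [0.198, 0.593, 0.237] pointing down, gripper open.
Joint ranges: [-179.83, 179.83], [-69.29, 118.12], [-61.27, 80.66], [-181.25, 117.63], [-171.15, -9.14], [-177.46, 177.46]. Speed limits (degrees/s): [159.86, 159.86, 180, 180, 180, 180].

### API

Orientations are given as a 3x3 rotation matrix whose columns are the frame's x, y, z axes.
In Python, from station import sense, optics, ticket, r gives the robot as it stands.
- The arm moves only by the tool carry_out, never from a script. Its argument "steps" is a list that holds one entry, the list of rows, each a list of 6 numbers: the shift along the world's x, y, z in cm, then the turn, a rotation vector about the world's x, y, z in rad. A call has 1 to 20 rows; each row is the pose to reach, as a shift and turn from the pose commanded when the call began; what a row does not reach only later rows make up. A row lasts 1/8 s, in which the tool goes at most 62.5 mm and 10.7 degrees, less where a joint would pass 70% of its speed; a pose out of reach is approached as far as the arm can. A call with a gripper value outside its range is refused whole. "fingers" is the closure in counts, from 0 (fully open) to 255 (shut), set as the call begins (left out, the last holds). The fingers move at their own pace and stop on an object; the grip force is fixed at half the most. Time passes only in rows, so rows that repeat a pose let the fingers close. It gives the time, the measured TCP pose, the force and the opening at its end, in the units of the state.
- sense(): the state, without advancing time (a new reading comes with each control period).
- optics.capture(name): name is "side" or "top" or "wrist"; returns a dict with "image" (384x512x3 uint8, red, green, blue), "fov_y" (degrees; the focal length in pixels is half the picture's height over the tangent of half this angle, whatever the lens; pixels are square), "cx", "cy" (the principal point, pixels), "k1" (the pictures are not rectified: a ray, as slopes to the right and down, at radius r is drawn at 1 + k1 r^2 times it, then the intrinsics apply), "rvec" (rotation vector, rad) and "tvec" (3), from world to camera coordinates, as OpenCV has them. Camera axes: x right, y down, z forward; pixel columns grow to the right and rows downward; lengths in m; the calibration is good to about 2 mm. A picture is of the moment at which its call begins. There is no depth.
- ticket.finish_job(): hands the job in, once; it reports no verdict.
The state is a dict: "time_s": time; "joints": joint angles; "joint_velocities": joint speeds; "effort": joint torques, N m; "tcp_pos": TCP position; "ee_rot": TCP orientation; "wrist_force": force on the tool from outside, world axes, zero at the start; "moment": the same for the moment, N m; "gripper_width": opening from 0.0 (shut) to 1.0 (fully open).
Only numpy, scipy, OpenCV 4.12 (cv2) and the standard library are available. Lean on these libraries where they do the work, as an engineer would, in place of code of your own. Each camera call takes 0.05 s, during which the arm holds its last target.

## Working session

There is one attempt and no reset: what is moved stays moved. The work goes in short steps, Python scripts to look and compute and a tool call to move; the robot and the scene stay as the last step left them, time stands still between calls to the robot, and variables do not carry over. Pictures are saved under pics/ and viewed, and the job is handed in when it is done.

Besides the shell and the picture viewer there is one more tool, called after "Emit:" by a JSON object that holds its "fn" and its "kwargs", one argument or row to a line. carry_out: Moves the arm, as the interface text tells. Its arguments: {"type":"object","properties":{"steps":{"type":"array","items":{"type":"array","items":{"type":"array","items":{"type":"number"}}}},"fingers":{"type":"number"}},"required":["steps"]}

```bash
mkdir -p pics; ls; python3 - <<'E'
from station import sense, optics, ticket, r
import cv2
s=sense(); print(s)
for n in ["side","top","wrist"]:
    c=optics.capture(n)
    cv2.imwrite(f"pics/{n}0.png",c["image"][:,:,::-1])
    print(n,{k:v for k,v in c.items() if k!="image"})
E
```

```text
pics
{'time_s': 0.0, 'joints': array([ 8.63216039e+01,  2.20912034e+01,  3.79261567e-01, -2.89752915e-02,
       -6.84112900e+01, -1.48176029e+01]), 'joint_velocities': array([ 0.07612232,  0.01502723, -0.06527605, -0.04411591, -0.03214668,
        0.00138431]), 'effort': array([-5.48005446e-04, -3.90668964e+01,  1.87402761e+01,  4.21992436e+00,
        1.10252472e-02, -1.90599062e-04]), 'tcp_pos': array([0.19806231, 0.59217849, 0.23545141]), 'ee_rot': array([[-3.17414702e-01, -6.07253095e-04,  9.48286633e-01],
       [-9.48284277e-01, -2.11615678e-03, -3.17415268e-01],
       [ 2.19947459e-03, -9.99997577e-01,  9.58507099e-05]]), 'wrist_force': array([0.32787022, 0.89734405, 1.09917166]), 'moment': array([-0.00172473,  0.03039441,  0.01547802]), 'gripper_width': 1.0010673135589083}
side {'fov_y': 44.47085856060521, 'cx': 257.5590700155816, 'cy': 187.33115597519117, 'k1': 0.02900097668463202, 'rvec': array([ 2.36768477, -0.53209796,  0.19406699]), 'tvec': array([-0.53689684,  0.25378269,  0.96031391])}
top {'fov_y': 44.56077060670823, 'cx': 255.34708830904555, 'cy': 200.61728258711645, 'k1': -0.19350616730506423, 'rvec': array([ 1.94627063, -2.26717205,  0.24169055]), 'tvec': array([0.06491807, 0.63338227, 0.92739653])}
wrist {'fov_y': 68.48279925164518, 'cx': 253.31515097149872, 'cy': 191.82773917933693, 'k1': -0.0581400445705102, 'rvec': array([-1.71893075,  2.39053334,  0.35837564]), 'tvec': array([ 0.62338498, -0.03594601,  0.39106253])}
```

View images.

View pics/side0.png

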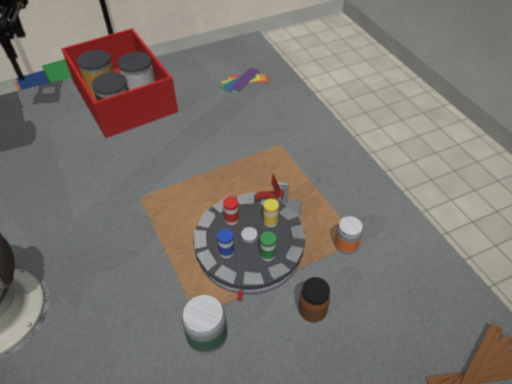

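View pics/top0.png

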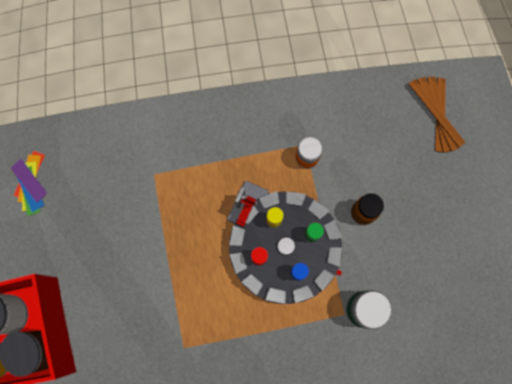

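View pics/wrist0.png

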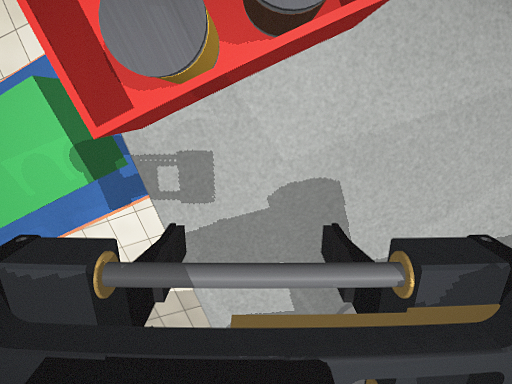

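```bash
cat > h.py <<'E'
import numpy as np, cv2
from station import sense, optics, ticket, r
def K(c):
    f=192/np.tan(np.radians(c["fov_y"]/2)); return np.array([[f,0,c["cx"]],[0,f,c["cy"]],[0,0,1]])
def D(c): return np.array([c["k1"],0,0,0,0.])
def ray(c,uv):
    p=cv2.undistortPointsIter(np.array([[uv]],float),K(c),D(c),None,None,(3,50,1e-10))[0,0]
    R=cv2.Rodrigues(c["rvec"])[0]; d=R.T@np.array([p[0],p[1],1]); o=-R.T@c["tvec"]; return o,d/np.linalg.norm(d)
def onz(c,uv,z):
    o,d=ray(c,uv); return o+d*(z-o[2])/d[2]
def proj(c,P):
    return cv2.projectPoints(np.array(P,float).reshape(-1,3),c["rvec"],c["tvec"],K(c),D(c))[0][:,0]
def tri(pairs):
    A=np.zeros((3,3));b=np.zeros(3)
    for c,uv in pairs:
        o,d=ray(c,uv);M=np.eye(3)-np.outer(d,d);A+=M;b+=M@o
    X=np.linalg.solve(A,b)
    return X,[float(np.linalg.norm(proj(c,X)[0]-uv)) for c,uv in pairs]
E
python3 - <<'E'
from h import *
for n,(x0,y0,x1,y1) in {"top":(190,140,390,320),"side":(180,165,380,345)}.items():
    c=optics.capture(n); im=c["image"]
    cv2.imwrite(f"pics/{n}z.png",cv2.resize(im[y0:y1,x0:x1,::-1],None,fx=4,fy=3.33 and 4,interpolation=cv2.INTER_CUBIC)[:600*2])
    hsv=cv2.cvtColor(im,cv2.COLOR_RGB2HSV)
    H,S,V=[hsv[...,i].astype(int) for i in range(3)]
    for col,m in {"yellow":(H>20)&(H<35),"red":(H<6)|(H>174),"blue":(H>105)&(H<130),"green":(H>45)&(H<85)}.items():
        m=(m&(S>130)&(V>60)).astype(np.uint8)
        k,l,st,ce=cv2.connectedComponentsWithStats(m)
        for i in range(1,k):
            if st[i,4]>25 and x0<ce[i][0]<x1 and y0<ce[i][1]<y1: print(n,col,st[i],ce[i].round(1),onz(c,ce[i],.105).round(4))
E
cd pics; python3 -c "
import cv2
for n in ['top','side']:
    i=cv2.imread(n+'z.png');cv2.imwrite(n+'z.png',cv2.resize(i,(660,594)))"
```

```text
top yellow [266 207  18  20 281] [274.3 216.4] [ 0.5898 -0.0639  0.105 ]
top red [236 196  20  31 288] [245.1 210.4] [ 0.611  -0.0071  0.105 ]
top red [250 247  18  19 263] [258.9 255.6] [ 0.5157 -0.0207  0.105 ]
top blue [291 263  18  17 254] [299.4 271.1] [ 0.4726 -0.0957  0.105 ]
top green [306 223  18  18 229] [314.6 230.8] [ 0.548  -0.1399  0.105 ]
side yellow [264 199  15  13 154] [270.7 205.2] [ 0.5935 -0.0672  0.105 ]
side yellow [264 215  14  10  94] [270.5 219.6] [ 0.5759 -0.1019  0.105 ]
side red [256 175  27  26 238] [270.5 191.7] [ 0.6101 -0.0326  0.105 ]
side red [224 196  14  14 154] [230.4 202.7] [ 0.5182 -0.0236  0.105 ]
side red [224 212  14  10  92] [231. 217.] [ 0.5042 -0.0601  0.105 ]
side red [237 291   6   9  40] [239.8 295. ] [ 0.4478 -0.2341  0.105 ]
side blue [217 229  16  14 181] [224.8 235.5] [ 0.4742 -0.0984  0.105 ]
side blue [219 246  14   9  81] [225.9 250.6] [ 0.4622 -0.1331  0.105 ]
side green [261 233  14  12 127] [267.7 238.6] [ 0.5496 -0.1427  0.105 ]
```

View pics/topz.png

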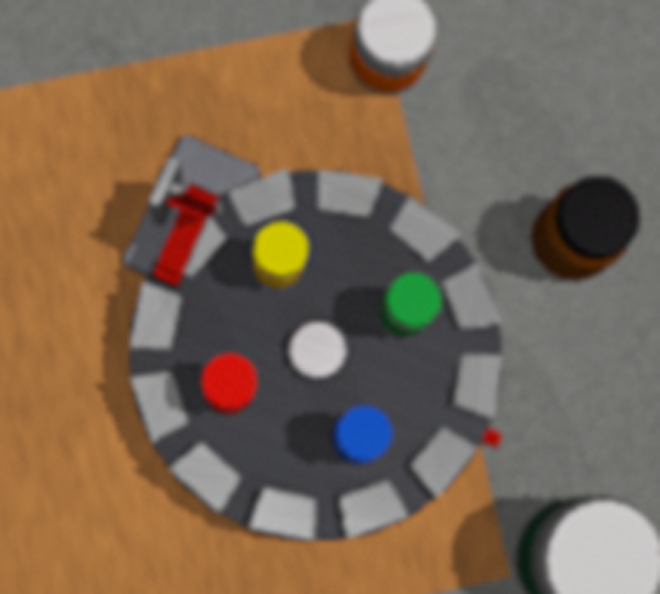

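View pics/sidez.png

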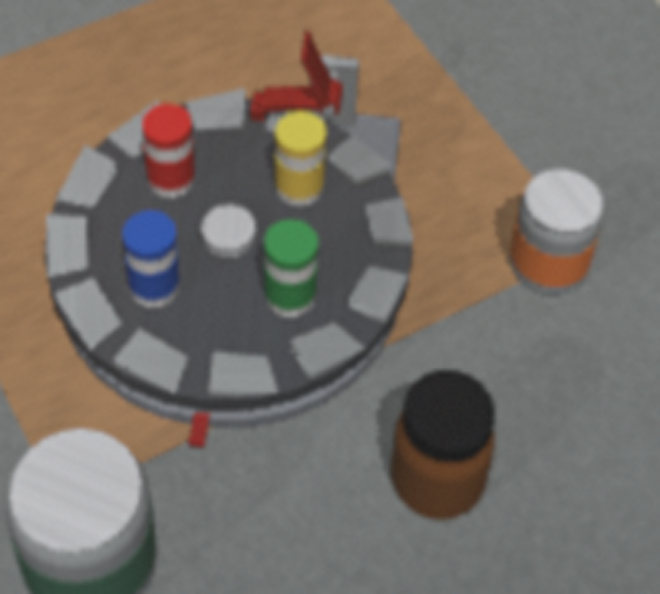

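```bash
python3 - <<'E'
from h import *
C=np.array([.5325,-.0815])
T=optics.capture("top");S=optics.capture("side")
for yaw in (-30,-32,-34):
    a=np.radians(yaw);R=np.array([[np.cos(a),-np.sin(a)],[np.sin(a),np.cos(a)]])
    P=lambda x,y,z:np.r_[C+R@np.array([x,y]),z]
    L=[P(.0361,.108,.122),P(.0361,.095,.122),P(.0361,.121,.122),P(.055,.108,.07),P(0,.108,.055)]
    for n,c,(x0,y0) in (("top",T,(190,140)),("side",S,(180,165))):
        print(yaw,n,((proj(c,L)-[x0,y0])*3.3).round(0).astype(int).tolist())
    if yaw==-32:
        print([l.round(4) for l in L])
        for n,c in (("top",T),("side",S)):
            im=c["image"][:,:,::-1].copy(); x0,y0=(225,175) if n=="top" else (245,165)
            cr=cv2.resize(im[y0:y0+60,x0:x0+60],None,fx=10,fy=10,interpolation=cv2.INTER_CUBIC)
            for p in proj(c,L): cv2.circle(cr,tuple(((p-[x0,y0]+.5)*10).astype(int)),3,(0,255,0),-1)
            cv2.imwrite(f"pics/{n}p.png",cr)
a,b=[cv2.imread(f"pics/{n}p.png") for n in("top","side")]
cv2.imwrite("pics/p.png",cv2.resize(np.hstack([a,b]),(800,400)))
E
```

```text
-30 top [[178, 216], [198, 224], [158, 209], [191, 206], [160, 289]]
-30 side [[292, 41], [290, 55], [293, 27], [318, 93], [239, 102]]
-32 top [[182, 212], [202, 220], [163, 203], [196, 202], [163, 283]]
-32 side [[297, 42], [295, 57], [299, 28], [323, 96], [245, 103]]
[array([ 0.6203, -0.009 ,  0.122 ]), array([ 0.6135, -0.0201,  0.122 ]), array([0.6272, 0.002 , 0.122 ]), array([ 0.6364, -0.0191,  0.07  ]), array([0.5897, 0.0101, 0.055 ])]
-34 top [[187, 207], [206, 216], [167, 198], [201, 198], [165, 278]]
-34 side [[302, 44], [300, 59], [305, 30], [328, 98], [250, 103]]
```

View pics/p.png

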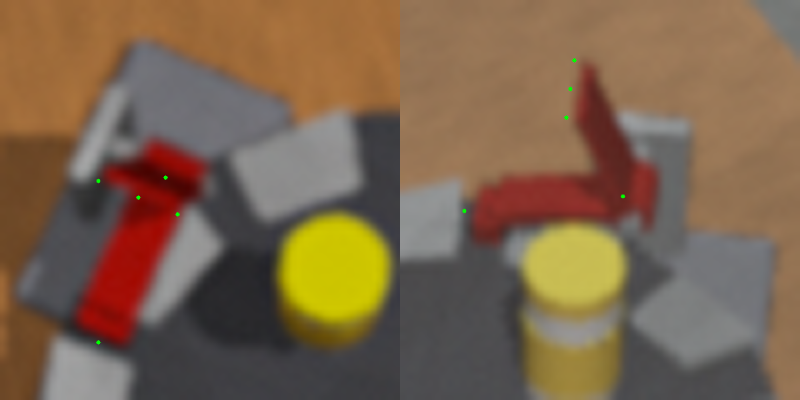

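```bash
python3 - <<'E'
from h import *
T=optics.capture("top");S=optics.capture("side")
f=lambda x,y,x0,y0:np.array([x0+x/6.667-.5,y0+y/6.667-.5])
s=[f(190,65,245,165),f(183,90,245,165),f(177,115,245,165)]
t=[f(107,175,225,175),f(150,187,225,175),f(195,200,225,175)]
for a,b in zip(s,t): print(tri([(S,a),(T,b)]), onz(S,a,.122),onz(T,b,.122))
for c in (T,S):
  print(-cv2.Rodrigues(c["rvec"])[0].T@c["tvec"])
# nose end: top (105,335) mid ; side (480,215)
print(tri([(S,f(85,215,245,165)),(T,f(102,328,225,175))]))
# disc outline
for n,c in (("top",T),("side",S)):
    g=c["image"].astype(int)
    hub=None
print(onz(T,[190+317/3.3,140+349/3.3],.057),onz(S,[180+228/3.3,165+229/3.3],.057))
# bystanders
for n,uvT,uvS,h in (("tin",(371,310),(204,315),.095),("jar",(371.5,205),(316,290),.085),("tester",(310,149),(349.5,227),.075)):
    print(n,onz(T,uvT,h),onz(S,uvS,h))
E
```

```text
(array([ 0.6301818 , -0.00109352,  0.12087029]), [0.6071276474261067, 0.6700635185162094]) [ 0.63109212 -0.00212319  0.122     ] [ 0.62859002 -0.00077032  0.122     ]
(array([ 0.62273176, -0.0130843 ,  0.12425285]), [0.11869577274965677, 0.13018762180610108]) [ 0.62395886 -0.01126136  0.122     ] [ 0.62295956 -0.01304449  0.122     ]
(array([ 0.6151071 , -0.02556534,  0.12835596]), [0.23450867907011178, 0.2555396210171554]) [ 0.61722321 -0.0204111   0.122     ] [ 0.61694467 -0.0258417   0.122     ]
[ 0.42414079 -0.00361099  1.0418941 ]
[ 0.30015319 -0.63438557  0.88449403]
(array([0.59568905, 0.00808312, 0.051485  ]), [0.43140458570873547, 0.4684255851039124])
[ 0.53213566 -0.08147598  0.057     ] [ 0.53343781 -0.08522546  0.057     ]
tin [ 0.37229771 -0.22684429  0.095     ] [ 0.3751185  -0.23775105  0.095     ]
jar [ 0.58580453 -0.27207137  0.085     ] [ 0.58666167 -0.27617231  0.085     ]
tester [ 0.73012785 -0.16641569  0.075     ] [ 0.73014192 -0.17157214  0.075     ]
```

Emit:
{"fn": "carry_out", "kwargs": {
  "fingers": 255,
  "steps": [
    [[0, 0, 2, 0, 0, 0], [40.6, -59.4, 2, 0, 0, -0.262], [40.6, -59.4, 2, 0, 0, -0.262], [40.6, -59.4, 2, 0, 0, -0.262], [40.6, -59.4, 2, 0, 0, -0.262], [40.6, -59.4, 2, 0, 0, -0.262], [40.6, -59.4, 2, 0, 0, -0.262], [40.6, -59.4, 2, 0, 0, -0.262], [40.6, -59.4, 2, 0, 0, -0.262], [40.6, -59.4, 2, 0, 0, -0.262], [40.6, -59.4, 2, 0, 0, -0.262], [40.6, -59.4, 2, 0, 0, -0.262], [40.6, -59.4, 2, 0, 0, -0.262], [40.6, -59.4, 2, 0, 0, -0.262], [40.6, -59.4, 2, 0, 0, -0.262], [40.6, -59.4, -2, 0, 0, -0.262], [40.6, -59.4, -4, 0, 0, -0.262], [40.6, -59.4, -4, 0, 0, -0.262], [40.6, -59.4, -4, 0, 0, -0.262], [40.6, -59.4, -4, 0, 0, -0.262]]
  ]
}}

```text
time_s: 2.95
tcp_pos: [0.6048, -0.0008, 0.1981]
ee_rot: [[-0.551, 0.003, 0.834], [-0.834, 0.001, -0.551], [-0.002, -1.0, 0.002]]
wrist_force: [-0.9, -0.1, 0.2]
gripper_width: 0.004
```

```bash
cat > look.py <<'E'
import sys
from h import *
tag=sys.argv[1]
L=[]
for n in sys.argv[2:]:
    c=optics.capture(n); im=c["image"][:,:,::-1]
    if n=="wrist": cr=cv2.resize(im,(800,600))[:,:]; cr=cv2.resize(im,(400,300))
    else:
        x0,y0=(205,160) if n=="top" else (195,145)
        cr=cv2.resize(im[y0:y0+105,x0:x0+140],(400,300) if len(sys.argv)>3 else (800,600),interpolation=cv2.INTER_CUBIC)
    L.append(cr)
cv2.imwrite(f"pics/{tag}.png",np.hstack(L)[:600])
E
python3 look.py a top side; python3 look.py aw wrist
```

```text
(no output)
```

View pics/a.png

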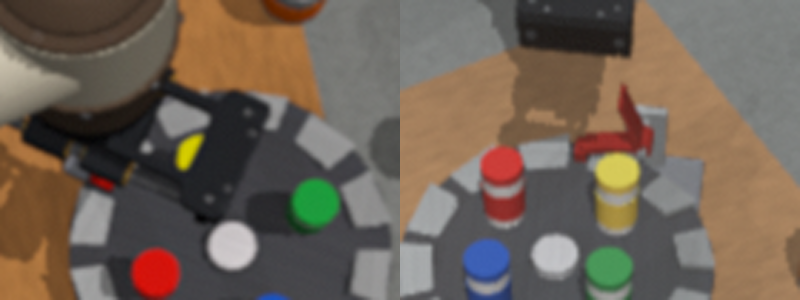

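View pics/aw.png

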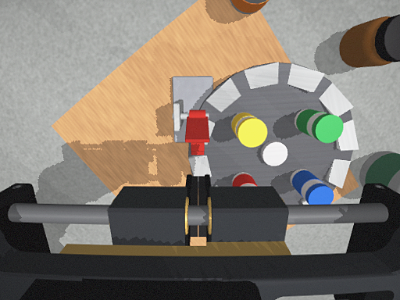

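Emit:
{"fn": "carry_out", "kwargs": {
  "steps": [
    [[0, 0, -3, 0, 0, 0], [0, 0, -6, 0, 0, 0], [0, 0, -8.3, 0, 0, 0], [0, 0, -8.3, 0, 0, 0], [0, 0, -8.3, 0, 0, 0]]
  ]
}}

```text
time_s: 3.72
tcp_pos: [0.6051, -0.0012, 0.1147]
ee_rot: [[-0.552, 0.002, 0.834], [-0.834, -0.0, -0.552], [-0.001, -1.0, 0.002]]
wrist_force: [0.5, 0.2, 0.5]
gripper_width: 0.006
```

```bash
python3 look.py b wrist side
```

```text
(no output)
```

View pics/b.png

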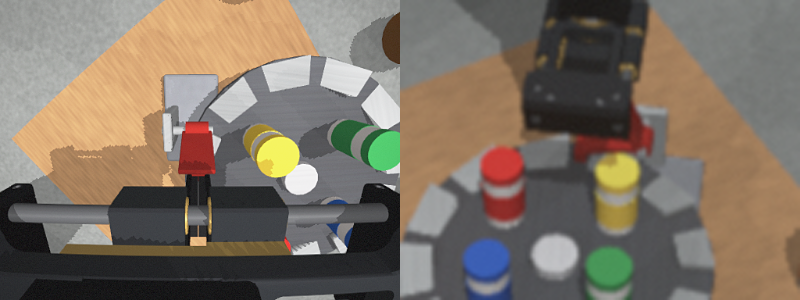

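Emit:
{"fn": "carry_out", "kwargs": {
  "steps": [
    [[0.83, -0.55, 0, 0, 0, 0], [1.25, -0.83, 0, 0, 0, 0], [1.67, -1.1, 0, 0, 0, 0], [2.08, -1.38, 0, 0, 0, 0], [2.5, -1.66, 0, 0, 0, 0], [2.8, -1.85, 0, 0, 0, 0], [3.05, -2.02, 0, 0, 0, 0], [3.05, -2.02, 0, 0, 0, 0], [3.05, -2.02, 0, 0, 0, 0]]
  ]
}}

```text
time_s: 4.95
tcp_pos: [0.6347, -0.0216, 0.1134]
ee_rot: [[-0.552, -0.0, 0.834], [-0.834, -0.0, -0.552], [0.0, -1.0, 0.0]]
wrist_force: [-0.7, 0.5, -1.0]
gripper_width: 0.006
```

```bash
python3 look.py c wrist side
```

```text
(no output)
```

View pics/c.png

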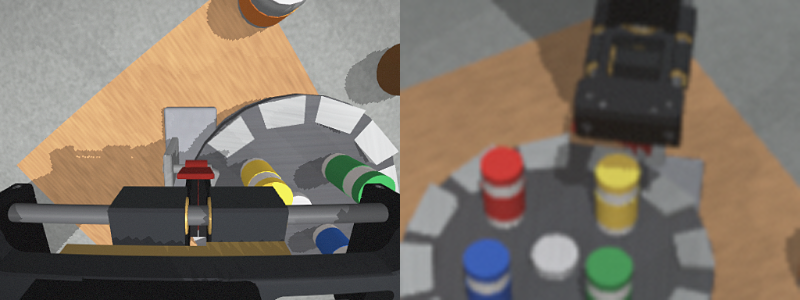

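Emit:
{"fn": "carry_out", "kwargs": {
  "steps": [
    [[-0.83, 0.55, 0, 0, 0, 0], [-1.67, 1.1, 0, 0, 0, 0], [-1.67, 1.1, 5, 0, 0, 0], [-1.67, 1.1, 10, 0, 0, 0], [-6, 0.5, 10, 0, 0, 0.2], [-11, 0, 10, 0, 0, 0.4], [-15.9, -0.1, 10, 0, 0, 0.585], [-15.9, -0.1, 10, 0, 0, 0.585], [-15.9, -0.1, 10, 0, 0, 0.585], [-15.9, -0.1, 10, 0, 0, 0.585]]
  ]
}}

```text
time_s: 6.3
tcp_pos: [0.4768, -0.0222, 0.2137]
ee_rot: [[-0.0, 0.001, 1.0], [-1.0, 0.0, -0.0], [-0.0, -1.0, 0.001]]
wrist_force: [-0.2, 0.7, 0.4]
gripper_width: 0.009
```

```bash
python3 look.py d wrist side; python3 look.py e top
```

```text
(no output)
```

View pics/d.png

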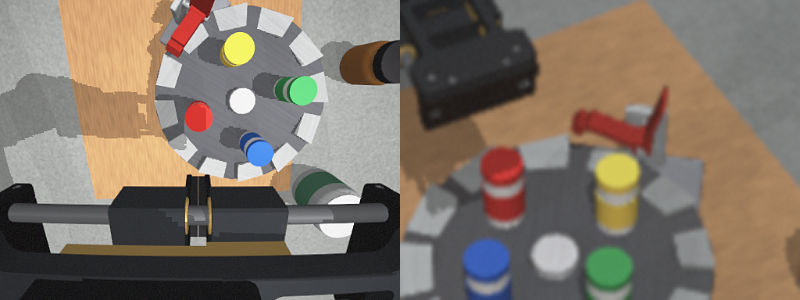

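View pics/e.png

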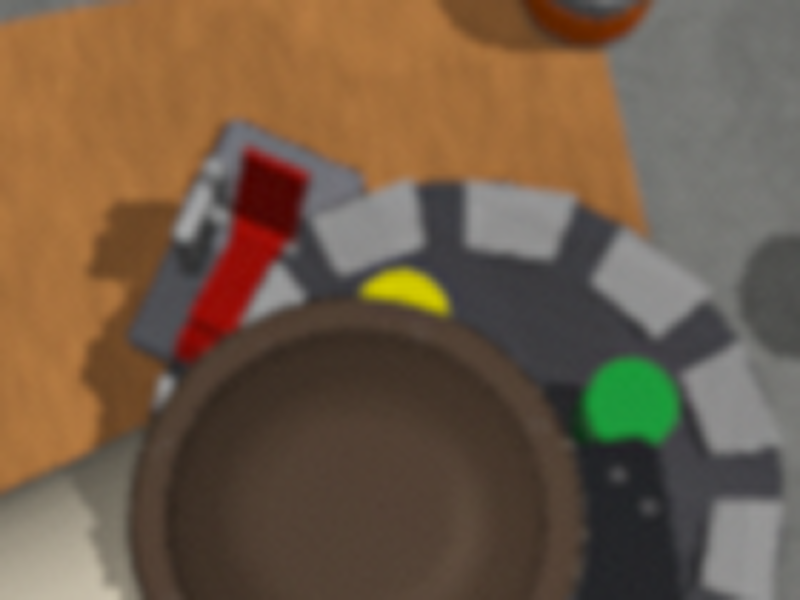

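Emit:
{"fn": "carry_out", "kwargs": {
  "steps": [
    [[0, 0, -5, 0, 0, 0], [0, 0, -10, 0, 0, 0], [0, 0, -12, 0, 0, 0], [0, 0, -12, 0, 0, 0], [0.5, 0, -12, 0, 0, 0], [1, 0, -12, 0, 0, 0], [1.4, 0, -12, 0, 0, 0], [1.8, 0, -12, 0, 0, 0], [2.2, 0, -12, 0, 0, 0], [2.6, 0, -12, 0, 0, 0], [2.9, 0, -12, 0, 0, 0], [3.2, 0, -12, 0, 0, 0], [3.5, 0, -12, 0, 0, 0], [3.5, 0, -12, 0, 0, 0], [3.5, 0, -12, 0, 0, 0]]
  ]
}}

```text
time_s: 8.32
tcp_pos: [0.5101, -0.0224, 0.0932]
ee_rot: [[0.0, -0.001, 1.0], [-1.0, 0.0, 0.0], [-0.0, -1.0, -0.001]]
wrist_force: [-3.6, 2.6, -1.3]
gripper_width: 0.006
```

```bash
cat > wheel.py <<'E'
from h import *
C=np.array([.5325,-.0815])
for n in ("top","side"):
    c=optics.capture(n); im=c["image"]; hsv=cv2.cvtColor(im,cv2.COLOR_RGB2HSV)
    H,S,V=[hsv[...,i].astype(int) for i in range(3)]
    cc={"top":np.array([.5315,-.0801]),"side":np.array([.5338,-.083])}[n]
    for col,m,a0 in (("yellow",(H>20)&(H<35),45),("red",(H<6)|(H>174),135),("blue",(H>105)&(H<130),225),("green",(H>45)&(H<85),315)):
        m=(m&(S>130)&(V>60)).astype(np.uint8)
        k,l,st,ce=cv2.connectedComponentsWithStats(m)
        for i in range(1,k):
            if st[i,4]>60:
                p=onz(c,ce[i],.105)[:2]-cc
                if abs(np.hypot(*p)-.062)<.012:
                    an=np.degrees(np.arctan2(p[1],p[0])); d=(-33.5+a0-an+180)%360-180
                    print(n,col,st[i,4],np.hypot(*p).round(4),"carousel",np.radians(d).round(3))
E
python3 wheel.py; python3 look.py f wrist side
```

```text
top yellow 142 0.0668 carousel 0.32
top blue 212 0.0638 carousel 0.241
top green 223 0.0623 carousel 0.233
side yellow 159 0.0611 carousel 0.243
side yellow 94 0.0557 carousel 0.891
side blue 178 0.0621 carousel 0.24
side green 142 0.0619 carousel 0.241
```

View pics/f.png

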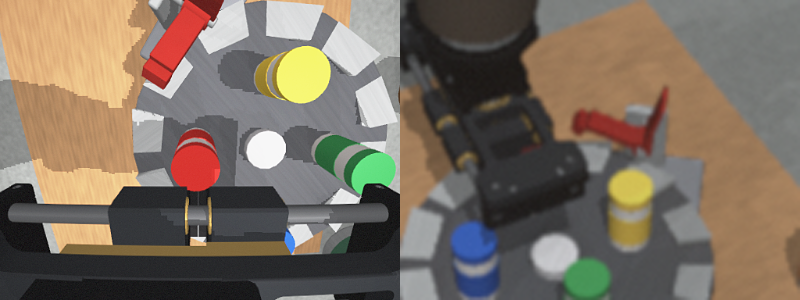

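Emit:
{"fn": "carry_out", "kwargs": {
  "steps": [
    [[0.3, 0, 0, 0, 0, 0], [0.6, 0, 0, 0, 0, 0], [0.85, 0, 0, 0, 0, 0], [1.05, 0, 0, 0, 0, 0], [1.05, 0, 0, 0, 0, 0], [1.05, 0, 0, 0, 0, 0]]
  ]
}}

```text
time_s: 9.28
tcp_pos: [0.5219, -0.0227, 0.0938]
ee_rot: [[0.0, 0.001, 1.0], [-1.0, -0.0, 0.0], [0.0, -1.0, 0.001]]
wrist_force: [-0.8, 1.2, -0.7]
gripper_width: 0.004
```

```bash
python3 wheel.py
```

```text
top yellow 161 0.065 carousel 0.506
top blue 253 0.061 carousel 0.432
top green 222 0.0625 carousel 0.416
side yellow 163 0.0612 carousel 0.435
side yellow 92 0.0627 carousel 1.044
side blue 175 0.0616 carousel 0.43
side green 147 0.0622 carousel 0.424
```

Emit:
{"fn": "carry_out", "kwargs": {
  "steps": [
    [[-1, 0, 0, 0, 0, 0], [-2, 0, 0, 0, 0, 0], [-2, 0, 6, 0, 0, 0], [-2, 0, 12, 0, 0, 0], [3, -1, 12, 0, 0, -0.2], [9, -2, 12, 0, 0, -0.4], [15.05, -2.3, 12, 0, 0, -0.585], [15.05, -2.3, 12, 0, 0, -0.585], [15.05, -2.3, 12, 0, 0, -0.585], [15.05, -2.3, 12, 0, 0, -0.585]]
  ]
}}

```text
time_s: 10.62
tcp_pos: [0.6706, -0.0454, 0.2146]
ee_rot: [[-0.551, 0.001, 0.834], [-0.834, 0.0, -0.551], [-0.001, -1.0, 0.001]]
wrist_force: [-0.1, 0.4, 0.5]
gripper_width: 0.005
```

```bash
python3 wheel.py; python3 look.py g wrist side; python3 look.py h top
```

```text
top yellow 282 0.06 carousel 0.421
top red 271 0.0614 carousel 0.429
top blue 252 0.061 carousel 0.431
top green 234 0.0619 carousel 0.419
side yellow 163 0.0612 carousel 0.437
side yellow 92 0.0627 carousel 1.044
side red 154 0.0617 carousel 0.42
side blue 170 0.0619 carousel 0.427
side green 131 0.0622 carousel 0.427
```

View pics/g.png

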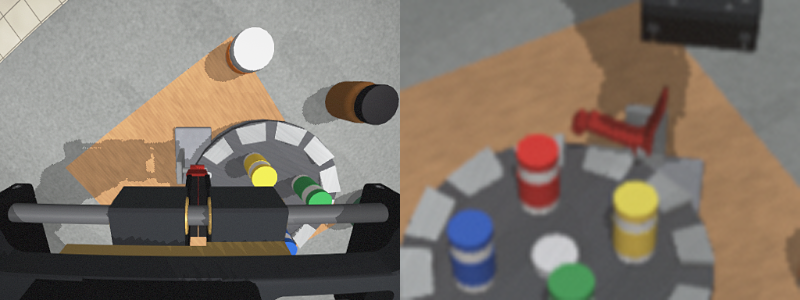

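View pics/h.png

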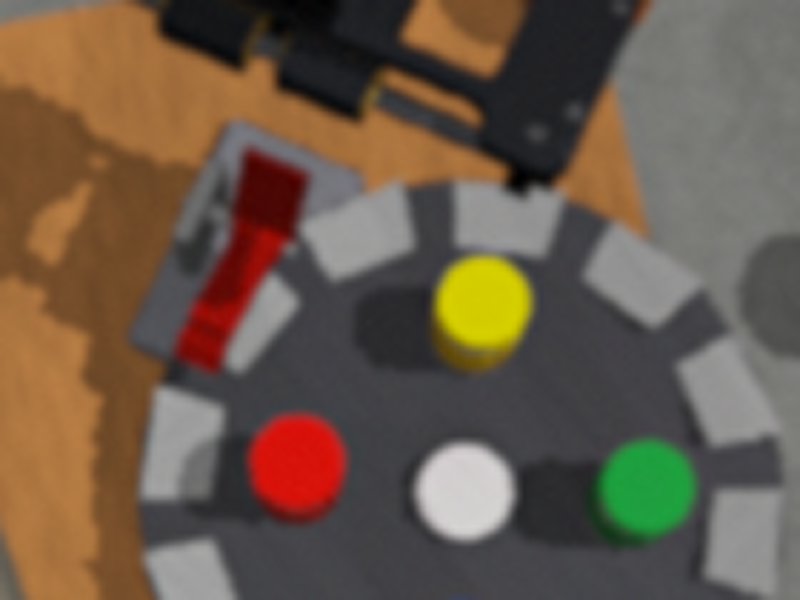

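```bash
python3 - <<'E'
from h import *
T=optics.capture("top");S=optics.capture("side")
t=np.array([205+278/5.714-.5,160+164/5.714-.5]); s=np.array([195+(662-400)/2.857-.5,145+104/2.857-.5])
print(tri([(S,s),(T,t)]))
X=onz(T,t,.123); print(X,onz(S,s,.123))
C=np.array([.5327,-.083]);a=np.radians(-33.5)
for X in (X,onz(S,s,.123)):
  d=X[:2]-C; print(d@[np.cos(a),np.sin(a)],d@[-np.sin(a),np.cos(a)])
E
```

```text
(array([ 0.65065615, -0.02964999,  0.11838597]), [0.2966183516289801, 0.3213736838848248])
[ 0.65017278 -0.02968148  0.123     ] [ 0.64786497 -0.033257    0.123     ]
0.0685304278366934 0.10929912960963718
0.06857943287304824 0.10504379303325255
```

Emit:
{"fn": "carry_out", "kwargs": {
  "steps": [
    [[0, 0, -5, 0, 0, 0], [0, 0, -10, 0, 0, 0], [0, 0, -10, 0, 0, 0], [0, 0, -10, 0, 0, 0], [-0.83, 0.55, -10, 0, 0, 0], [-1.25, 0.83, -10, 0, 0, 0], [-1.67, 1.1, -10, 0, 0, 0], [-2.08, 1.38, -10, 0, 0, 0], [-2.5, 1.66, -10, 0, 0, 0], [-2.8, 1.85, -10, 0, 0, 0], [-3.0, 1.99, -10, 0, 0, 0], [-3.0, 1.99, -10, 0, 0, 0], [-3.0, 1.99, -10, 0, 0, 0]]
  ]
}}

```text
time_s: 12.6
tcp_pos: [0.6414, -0.0255, 0.1133]
ee_rot: [[-0.552, -0.001, 0.834], [-0.834, 0.0, -0.552], [0.001, -1.0, -0.001]]
wrist_force: [0.7, 0.2, -0.4]
gripper_width: 0.006
```

```bash
python3 wheel.py|grep -v yellow; python3 look.py i wrist side
```

```text
top red 271 0.0614 carousel 0.429
top blue 252 0.061 carousel 0.431
top green 232 0.062 carousel 0.419
side red 154 0.0617 carousel 0.42
side blue 170 0.0619 carousel 0.43
side green 136 0.062 carousel 0.426
```

View pics/i.png

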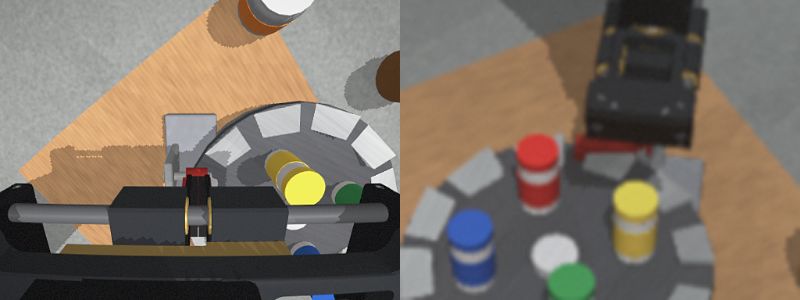

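Emit:
{"fn": "carry_out", "kwargs": {
  "steps": [
    [[-0.17, 0.11, 0, 0, 0, 0], [-0.29, 0.19, 0, 0, 0, 0], [-0.29, 0.19, 0, 0, 0, 0], [-0.29, 0.19, 0, 0, 0, 0]]
  ]
}}

```text
time_s: 13.3
tcp_pos: [0.64, -0.0242, 0.1141]
ee_rot: [[-0.552, 0.003, 0.834], [-0.834, -0.001, -0.552], [-0.001, -1.0, 0.003]]
wrist_force: [4.3, -3.3, -1.5]
gripper_width: 0.005
```

Emit:
{"fn": "carry_out", "kwargs": {
  "steps": [
    [[-0.08, 0.06, 0, 0, 0, 0], [-0.17, 0.11, 0, 0, 0, 0], [-0.17, 0.11, 0, 0, 0, 0], [-0.17, 0.11, 0, 0, 0, 0]]
  ]
}}

```text
time_s: 13.8
tcp_pos: [0.6398, -0.0237, 0.1145]
ee_rot: [[-0.552, 0.006, 0.834], [-0.834, -0.001, -0.552], [-0.002, -1.0, 0.006]]
wrist_force: [7.0, -6.3, -2.1]
gripper_width: 0.003
```

Emit:
{"fn": "carry_out", "kwargs": {
  "steps": [
    [[0.83, -0.55, 0, 0, 0, 0], [1.67, -1.1, 0, 0, 0, 0], [1.67, -1.1, 6, 0, 0, 0], [1.67, -1.1, 12, 0, 0, 0], [-6, 5, 14, 0, 0, 0], [-12, 11, 14, 0, 0, 0], [-18, 17, 14, 0, 0, 0], [-18, 17, 14, 0, 0, 0], [-18, 17, 14, 0, 0, 0], [-18, 17, 14, 0, 0, 0]]
  ]
}}

```text
time_s: 15.05
tcp_pos: [0.4562, 0.1483, 0.254]
ee_rot: [[-0.55, -0.0, 0.835], [-0.835, 0.0, -0.55], [-0.0, -1.0, -0.0]]
wrist_force: [1.0, -0.9, -0.3]
gripper_width: 0.003
```

```bash
python3 wheel.py; python3 look.py j top side; python3 - <<'E'
from h import *
a,b=None,None
L=[]
for n in ("top","side"):
    c=optics.capture(n); x0,y0=(225,175) if n=="top" else (245,165)
    L.append(cv2.resize(c["image"][y0:y0+60,x0:x0+60,::-1],(400,400),interpolation=cv2.INTER_CUBIC))
cv2.imwrite("pics/k.png",np.hstack(L))
E
```

```text
top yellow 282 0.06 carousel 0.421
top red 271 0.0614 carousel 0.429
top blue 252 0.061 carousel 0.431
top green 232 0.062 carousel 0.419
side yellow 162 0.0612 carousel 0.432
side yellow 93 0.0628 carousel 1.044
side red 154 0.0617 carousel 0.42
side blue 170 0.0619 carousel 0.427
side green 132 0.0626 carousel 0.426
```

View pics/k.png

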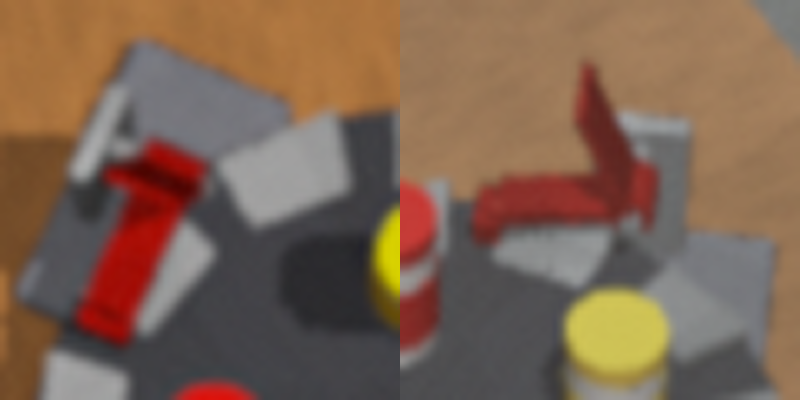

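View pics/j.png

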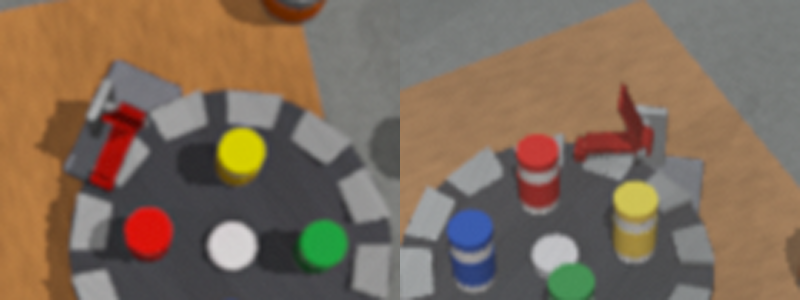

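```bash
python3 - <<'E'
from h import *
for n,(x0,y0,x1,y1) in {"side":(266,171,278,184),"top":(238,193,260,206)}.items():
    a=cv2.imread(f"pics/{n}0.png")[:,:,::-1].astype(float); b=np.mean([optics.capture(n)["image"].astype(float) for _ in range(4)],0)
    w=lambda i:np.clip(i[y0:y1,x0:x1,0]-i[y0:y1,x0:x1,1]-75,0,None) 
    for i in (a,b):
        m=w(i);Y,X=np.mgrid[y0:y1,x0:x1];print(n,m.sum().round(),(m*X).sum()/m.sum(),(m*Y).sum()/m.sum())
    d=np.abs(a-b)[y0:y1,x0:x1].max(2); print("maxdiff",d.max(),"mean",d.mean(), "bg mean",np.abs(a-b)[10:40,200:300].mean())
    c=optics.capture(n); C=np.array([.5327,-.083]);g=np.radians(-33.5)
    R=np.array([[np.cos(g),-np.sin(g)],[np.sin(g),np.cos(g)]])
    for th in(0,.05):
        print(th,proj(c,np.r_[C+R@[.055-.05*np.sin(.35-th),.108],.07+.05*np.cos(.35-th)]))
E
```

```text
side 4.0 272.0 180.25
side 16.0 272.0 179.87878787878788
maxdiff 11.5 mean 4.988782051282051 bg mean 5.044
0 [[272.39254208 180.32622271]]
0.05 [[273.4639347  180.19306762]]
top 2239.0 248.51674854845913 201.08530594015184
top 2608.0 248.52247675644588 201.1131026550369
maxdiff 81.5 mean 8.935314685314685 bg mean 7.833333333333333
0 [[247.37270958 202.57615649]]
0.05 [[247.86077365 201.45117652]]
```

```bash
python3 - <<'E'
from h import *
a=cv2.imread("pics/side0.png")[:,:,::-1].astype(float); b=optics.capture("side")["image"].astype(float)
for n,(x,y) in dict(tin=(204,322),jar=(315,300),tester=(348,235),bg=(450,250)).items():
    print(n,np.abs(a-b)[y-30:y+30,x-20:x+20].mean().round(2))
s=sense();print(s["tcp_pos"],s["wrist_force"],s["joint_velocities"].round(2))
ticket.finish_job()
E
```

```text
tin 4.69
jar 2.94
tester 4.15
bg 4.44
[0.457137   0.14740665 0.25357056] [ 0.02300116  0.36308488 -0.45447578] [ 0.03 -0.06 -0.   -0.02  0.01  0.08]
the job is handed in; nothing more can be done
```

I raised the pawl, turned the carousel back one notch, pushed the pawl down into the new notch, cleared the arm and handed the job in. I don't have the official verdict, because hand-in reports none.

- **Lifting:** the closed fingertips pushed the tab to about 0.6 rad, with the carousel still in its old notch.
- **Turning:** pushing the red canister took the carousel to about 0.42–0.43 rad. Both cameras agreed to about 0.01 rad, apart from two readings thrown off (one canister half hidden, one band taken for a top). My estimate of the stand's yaw could be off by about 0.03–0.05 rad, so the true value is at most about 0.47, still inside the allowed range.
- **Lowering:** I pushed the tab back until it met a hard stop at about 9 N.

**Last checks before hand-in:**
- **Pawl:** in the side camera the tab matches the starting picture to within image noise. A 0.05 rad error would have shown as about a 1 pixel shift.
- **Carousel:** it did not move while the pawl went down.
- **Tin, jar and tester pot:** no change from the start beyond image noise.
- **Arm:** the gripper is clear of everything, with wrist force near zero. It finished at about 15 s of the 72 s allowed.

No check failed.

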